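# Shut and latch the charging drawer

### The arm

A 6-joint arm with a two-finger parallel gripper is mounted at the origin on the work surface. World frame = base frame: x ahead of the robot, y to its left, z up, the work surface at z = 0. Lengths are in m, angles in rad, forces in N, time in s.
With the tool pointing down it reaches from about 0.2 to 0.875 m from the base axis. Payload 3.4 kg.
Tool frame: the origin (TCP) lies midway between the tips of the shut fingers; the grasp point (between the pads) lies 19 mm behind it (robot.grip_depth is the distance from the TCP to the grasp point, in m); z points along the fingers, y is the direction in which the jaws open and shut (so a half turn about z gives the same grasp; the last joint's range is limited). The gripper opens to 94 mm and grips with 3 to 60 N. Pads are 16 mm wide; open, the fingers measure 119 mm over their backs; the gripper's body (75 mm by 177 mm) begins 78 mm behind the grasp point.
Start: joints at [1.063, 0.276, 1.505, -0, 1.361, -0.121], TCP at [0.217, 0.533, 0.177] pointing down, gripper open.
Joint ranges: [-2.89, 2.89], [-0.75, 2.08], [0.22, 2.7], [-1.18, 4.32], [0.11, 2.71], [-2.7, 2.7]. Speed limits (rad/s): [2.57, 2.57, 3.14, 3.14, 3.14, 3.14].

### API

Orientations are given as a unit quaternion [x, y, z, w].
In Python, from station import robot gives the robot as it stands. The module is installed in compiled form; this text tells all that it offers.
- The arm moves only by the tool arm_command, never from a script. Its arguments are lists of equal length, an entry for each row: "linear": the shift along the tool's x, y, z in mm, a list of three; "turn": the turn, a rotation vector about the tool's x, y, z in degrees, a list of three. A call has 1 to 10 rows; each row shifts and turns the commanded pose from where the row before left it, along the tool's axes as they then stand; what a row does not reach is not made up. A row lasts 1/10 s, in which the tool goes at most 50 mm and 8.59 degrees, less where a joint would pass 70% of its speed; a pose out of reach is approached as far as the arm can. A call is refused whole if a number of a shift passes 50 or a number of a turn 8.59, either way. A call with a gripper value outside its range is refused whole. "claw" is the gripper command: -1 is shut, 1 is fully open, values between are in proportion, set as the call begins (left out, the last holds). The fingers move at their own pace and stop on an object; "squeeze" is the grip in N (left out, the last holds). Time passes only in rows, so rows that do not move let the fingers close. It gives the time, the measured TCP pose, the force and the opening at its end, in the units of the state.
- robot.get_state(): the state, without advancing time (a new reading comes with each control period).
- robot.capture(name): name is "side" or "top"; returns a dict with "frame" (400x640x3 uint8, red, green, blue), "fx", "fy", "cx", "cy" (pixels), "dist_coeffs" ([k1, k2, p1, p2, k3] as OpenCV has them; the pictures are not rectified), "rvec" (rotation vector, rad) and "tvec" (3), from world to camera coordinates, as OpenCV has them. Camera axes: x right, y down, z forward; pixel columns grow to the right and rows downward; lengths in m; the calibration is good to about 2 mm. A picture is of the moment at which its call begins. There is no depth.
- robot.job_done(): hands the job in, once; it reports no verdict.
The state is a dict: "time_s": time; "qpos": joint angles; "qd": joint speeds; "tau": joint torques, N m; "position": TCP position; "ee_rot": TCP orientation; "ft_force": force on the tool from outside, world axes, zero at the start; "moment": the same for the moment, N m; "gripper_width": finger opening in m.
Only numpy, scipy, OpenCV 4.12 (cv2) and the standard library are available. Lean on these libraries where they do the work, as an engineer would, in place of code of your own. Each camera call takes 0.05 s, during which the arm holds its last target. There are 200 camera calls.

### The job

Push the drawer of the charging nook fully shut, then push the grey latch block along its rail, across the front of the drawer, until it drops into the notch between the two steel ridges, and leave it there. Only push with the fingers: do not lift the latch, and leave the other things lying where they are. Finish with the hand clear of everything.

Things in the scene. Friction and masses are not known exactly. Their poses are not given: they have to be found in the camera images.
- nook: White plastic niche unit, fixed, 260 deep (x) x 460 wide (y); deck 90 mm above the table. Origin: centre of its underside, on the table. Front face at x = -130 mm, looks to -x (to the robot); +y is left seen from the robot. Rear wall and side cheeks (x = -50 mm and back) rise to 140 mm. Drawer bay: y = -68 to +208 mm; right of it the front is a plain fixed panel.
- rail (a point): Middle of the latch rail's top face: flat aluminium strip, 42 mm wide (x), 350 mm long (along the unit's y), on the deck's front edge, top face 92 mm above the table. A 5 mm high bead runs along its rear edge. Axes as the unit's.
- drawer (a joint): How far the drawer stands open, m: 0 = fully shut (front flush with the unit, hard stop), grows as it comes out along the unit's -x, stop at 0.11. About 1.5 N friction; stays where left; no spring.
- drawer_pull (a point): Middle of the front edge of the drawer's pull: a white lip 90 mm wide (y), 14 mm high, standing 22 mm out of the middle of the drawer front, centred 49 mm above the table. Drawer front: 276 mm wide, 13 to 81 mm above the table. Axes as the unit's. Pushed along the unit's +x it shuts the drawer.
- latch_slide (a joint): Latch travel along the rail, m: 0 = right end, grows to the unit's +y (left), stop at 0.285. Friction about 0.6 N, stays where left. At the notch the push rises to about 6 to 9 N as its pin climbs the first ridge, then dips suddenly as it drops in, jumping several mm ahead of the finger. The second ridge holds it as strongly; a harder push would carry it over.
- latch_block (a point): Centre of the latch's grey block, 34 (x) x 30 (y) x 31 mm high, which reaches from 4 to 36 mm above the rail; this point is 20 mm above the rail. A 6 mm pin stands out of its top. Axes as the unit's. Its 20 mm wide steel tongue hangs over the unit's front edge, 4 mm ahead of the shut drawer's front; slid across before the drawer is shut, it blocks the drawer.
- latch (a joint): Height of the latch block above its place on the rail, m: 0 = where it belongs; held down with 12 N, it rises only if pulled up, which is not wanted.
- pin (a joint): Height of the latch's sprung steel pin, m: 0 = down (on the plain rail or in the notch), about 0.003 on top of a ridge. The pin, 6 mm across, shows 8 mm above the middle of the block's top (44 mm above the rail) and is pressed down with about 7 N; it need not be touched.
- notch: Notch on the rail: two rounded steel ridges across it, 3 mm high, crests 23 mm apart (along y), outer feet 22 mm either side of the middle. Origin: middle of the pocket between them, on the rail surface; axes as the unit's. A 6 mm wide, 10 mm high stud stands 34 mm to +x of it. The latch is in when its block's middle has the notch's y. Place along the rail varies.
- powerbank: Bystander, loose, not to be disturbed: navy power bank, 140 x 70 x 16 mm slab; origin at the centre of its underside.
- mouse: Bystander, loose, not to be disturbed: glossy black computer mouse, 108 x 60 x 31 mm; origin at the centre of its underside.
- coaster: Bystander, loose, not to be disturbed: round cork coaster, 95 mm across, 6 mm thick; origin at the centre of its underside.
- mirror: Bystander, loose, not to be disturbed: round pale pink compact mirror, 72 mm across, 13 mm thick; origin at the centre of its underside.
- keyring: Bystander, loose, not to be disturbed: steel keyring with two keys, about 80 x 60 mm, 3 mm thick, on the table in front of the unit's plain right part; origin at the ring's centre, underside.
- earbuds: Bystander, loose, not to be disturbed: white rounded earbud case 50 x 60 x 24 mm, on the deck beyond the left end of the rail; origin at the centre of its underside.
- tin: Bystander, loose, not to be disturbed: round aluminium tin, 60 mm across, 22 mm high, on the table by the unit's left side; origin at the centre of its underside.

How it is judged:
By the outcome, as a careful person would: the job done as asked, in the order asked, and still so for the second after the job is handed in, with the robot touching nothing.
It also fails if it takes over 56 s, if anything falls off the work surface, if the arm or the gripper's body presses on something with over 40 N, if the wrist force passes 120 N, or if a joint passes its speed limit or range.

## Working session

There is one attempt and no reset: what is moved stays moved. The work goes in short steps, Python scripts to look and compute and a tool call to move; the robot and the scene stay as the last step left them, time stands still between calls to the robot, and variables do not carry over. Pictures are saved under pics/ and viewed, about 8 in all and at most 12, crops included, and the job is handed in when it is done.

Besides the shell and the picture viewer there is one more tool, called after "Emit:" by a JSON object that holds its "op" and its "data". arm_command: Moves the arm, as the interface text tells. Its arguments: {"type":"object","properties":{"linear":{"type":"array"},"turn":{"type":"array"},"claw":{"type":"number"},"squeeze":{"type":"number"}},"required":["linear","turn"]}

```bash
mkdir -p pics; cat > h.py <<'E'
import numpy as np, cv2
from station import robot
def cap(n,f=None):
    c=robot.capture(n)
    if f: cv2.imwrite('pics/'+f,c['frame'][:,:,::-1])
    return c
def K(c): return np.array([[c['fx'],0,c['cx']],[0,c['fy'],c['cy']],[0,0,1.]])
def ray(c,px):
    u=cv2.undistortPoints(np.array([[px]],float),K(c),np.array(c['dist_coeffs']))[0,0]
    R=cv2.Rodrigues(np.array(c['rvec'],float))[0]
    return -R.T@np.array(c['tvec'],float).ravel(), R.T@np.array([u[0],u[1],1])
def onz(c,px,z):
    o,d=ray(c,px); return o+d*(z-o[2])/d[2]
def proj(c,P):
    return cv2.projectPoints(np.array(P,float).reshape(-1,1,3),np.array(c['rvec'],float),np.array(c['tvec'],float),K(c),np.array(c['dist_coeffs']))[0][:,0]
E
python3 - <<'E'
from h import *
for n in('top','side'):
    c=cap(n,n+'0.png'); print(n,ray(c,(320,200)),c['fx'])
s=robot.get_state(); print(s['time_s'],s['position'],s['ee_rot'],s['ft_force'],s['gripper_width'])
E
```

```text
top (array([0.49735159, 0.09057314, 1.18592568]), array([ 0.12722827, -0.02095842, -0.99184411])) 476.98010011072466
side (array([ 0.62707874, -0.74906731,  0.80830267]), array([ 0.03480711,  0.75261804, -0.65770941])) 481.3029819603754
0.1 [0.21666254 0.53205354 0.17663368] [ 1.92207408e-01  9.81354015e-01 -7.41991115e-04 -2.44468273e-04] [ 0.27783338  0.24612296 -0.41202084] 0.09397116165446961
```

View pics/top0.png

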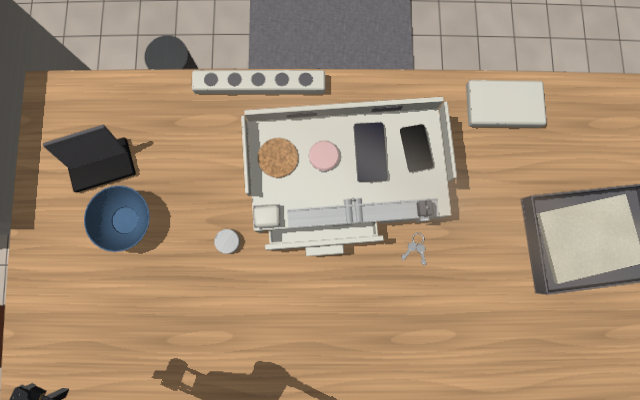

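View pics/side0.png

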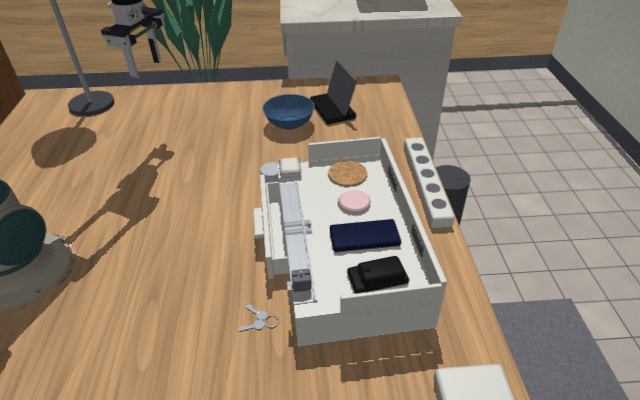

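The top view shows the unit with its front edge near row 225, slightly rotated. The drawer is partly open, with the lip at (324,251). The latch is at the right end (425,208), the notch near (353,209) and the keyring at (416,248). Next I'll enlarge both views.

```bash
python3 - <<'E'
import cv2,numpy as np
t=cv2.imread('pics/top0.png')[190:265,235:455]; s=cv2.imread('pics/side0.png')[150:310,240:340]
t=cv2.resize(t,None,fx=3.6,fy=3.6,interpolation=cv2.INTER_CUBIC)
s=cv2.resize(cv2.rotate(s,cv2.ROTATE_90_COUNTERCLOCKWISE),None,fx=3,fy=3,interpolation=cv2.INTER_CUBIC)
o=np.zeros((t.shape[0]+s.shape[0],800,3),np.uint8);o[:t.shape[0],:t.shape[1]]=t;o[t.shape[0]:,:s.shape[1]]=s
print(t.shape,s.shape);cv2.imwrite('pics/z.png',o)
E
```

```text
(270, 792, 3) (300, 480, 3)
```

View pics/z.png

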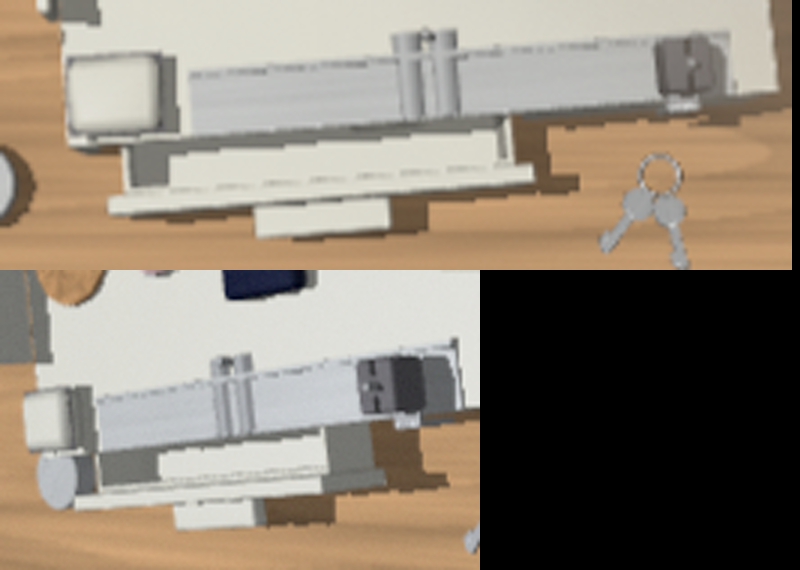

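The enlarged top view shows the ridges at crop u≈410 and 443, the stud at (428,35), the latch block at u 657–712 and its pin near (690,65). The rail runs from u=190 to 730, and the lip's front edge runs from (257,237) to (390,228).

```bash
python3 - <<'E'
from h import *
c=cap('top'); f=lambda u,v,z:onz(c,(235+u/3.6-.36,190+v/3.6-.36),z)
P={k:f(*a) for k,a in dict(railFL=(190,136,.092),railFR=(730,98,.092),deckFL=(68,140,.09),deckFR=(778,93,.09),pin=(690,65,.136),blkFL=(657,96,.128),blkRL=(657,40,.128),blkFR=(710,93,.128),stud=(428,35,.102),nfront=(431,118,.093),lipL=(257,237,.056),lipR=(390,228,.056),drL=(110,214,.081),drR=(533,182,.081),keyring=(660,152,.003)).items()}
for k,p in P.items(): print(k,p.round(4))
d=P['railFL']-P['railFR'];print('rail len',np.linalg.norm(d),'yaw',np.degrees(np.arctan2(-d[0],d[1])))
d=P['deckFL']-P['deckFR'];print('front',np.linalg.norm(d),np.degrees(np.arctan2(-d[0],d[1])))
d=P['drL']-P['drR'];print('drawer',np.linalg.norm(d),np.degrees(np.arctan2(-d[0],d[1])))
E
```

```text
railFL [0.5745 0.1425 0.092 ]
railFR [ 0.5973 -0.2047  0.092 ]
deckFL [0.5724 0.2204 0.09  ]
deckFR [ 0.6006 -0.2368  0.09  ]
pin [ 0.6139 -0.1686  0.136 ]
blkFL [ 0.5955 -0.1491  0.128 ]
blkRL [ 0.6306 -0.1503  0.128 ]
blkFR [ 0.5972 -0.1825  0.128 ]
stud [ 0.6376 -0.0093  0.102 ]
nfront [ 0.5854 -0.0112  0.093 ]
lipL [0.511  0.1003 0.056 ]
lipR [0.5164 0.0133 0.056 ]
drL [0.5256 0.194  0.081 ]
drR [ 0.5448 -0.0775  0.081 ]
keyring [ 0.5682 -0.1782  0.003 ]
rail len 0.347975113231932 yaw 3.752715401999243
front 0.458063508275731 3.53006495199946
drawer 0.27213324563070207 4.035228870318758
```

Emit:
{"op": "arm_command", "data": {"linear": [[0,0,0],[0,0,0],[0,0,0],[0,0,0],[-18,-41,0],[-18,-41,0],[-18,-41,0],[-18,-41,0],[-18,-41,0],[-18,-41,0]], "turn": [[0,0,-6.5],[0,0,-6.5],[0,0,-6.5],[0,0,-6.5],[0,0,0],[0,0,0],[0,0,0],[0,0,0],[0,0,0],[0,0,0]], "claw": -1, "squeeze": 10}}

```text
time_s: 1.15
position: [0.3415, 0.2926, 0.1772]
ee_rot: [-0.034, 0.999, -0.0, 0.0]
ft_force: [0.5, -0.7, -0.9]
gripper_width: 0.0175
```

Emit:
{"op": "arm_command", "data": {"linear": [[-18,-41,0],[-18,-41,0],[-18,-41,0],[-18,-41,0],[-18,-41,0],[-18,-41,0],[0,0,0],[0,0,0]], "turn": [[0,0,0],[0,0,0],[0,0,0],[0,0,0],[0,0,0],[0,0,0],[0,0,0],[0,0,0]]}}

```text
time_s: 1.95
position: [0.4651, 0.0556, 0.1769]
ee_rot: [-0.032, 0.999, 0.0, -0.001]
ft_force: [0.3, 0.6, -0.0]
gripper_width: 0.0004
```

Emit:
{"op": "arm_command", "data": {"linear": [[0,0,33],[0,0,33],[0,0,33],[0,0,33],[0,0,0],[-10,0,0],[-10,0,0],[-10,0,0],[-8,0,0],[-6,0,0]], "turn": [[0,0,0],[0,0,0],[0,0,0],[0,0,0],[0,0,0],[0,0,0],[0,0,0],[0,0,0],[0,0,0],[0,0,0]]}}

```text
time_s: 2.95
position: [0.5111, 0.0591, 0.0461]
ee_rot: [-0.033, 0.999, 0.0, 0.001]
ft_force: [0.8, 0.3, 0.2]
gripper_width: 0.0003
```

Emit:
{"op": "arm_command", "data": {"linear": [[-5,0,0],[-5,0,0],[-5,0,0],[-5,0,0],[-5,0,0],[-3,0,0],[-3,0,0],[0,0,0]], "turn": [[0,0,0],[0,0,0],[0,0,0],[0,0,0],[0,0,0],[0,0,0],[0,0,0],[0,0,0]]}}

```text
time_s: 3.75
position: [0.5408, 0.0612, 0.0453]
ee_rot: [-0.033, 0.999, 0.0, 0.0]
ft_force: [-0.5, 0.2, -0.4]
gripper_width: 0.0005
```

Emit:
{"op": "arm_command", "data": {"linear": [[-2,0,0],[-2,0,0],[-2,0,0],[-2,0,0],[-1,0,0]], "turn": [[0,0,0],[0,0,0],[0,0,0],[0,0,0],[0,0,0]]}}

```text
time_s: 4.25
position: [0.5493, 0.0618, 0.0453]
ee_rot: [-0.033, 0.999, 0.0, -0.0]
ft_force: [-1.9, -0.4, -0.1]
gripper_width: 0.0001
```

Emit:
{"op": "arm_command", "data": {"linear": [[-1,0,0],[-1,0,0]], "turn": [[0,0,0],[0,0,0]]}}

```text
time_s: 4.45
position: [0.5512, 0.0619, 0.0453]
ee_rot: [-0.033, 0.999, 0.0, -0.0]
ft_force: [-0.8, 1.2, 0.0]
gripper_width: 0.0005
```

Emit:
{"op": "arm_command", "data": {"linear": [[-1,0,0],[-1,0,0]], "turn": [[0,0,0],[0,0,0]]}}

```text
time_s: 4.65
position: [0.5531, 0.0621, 0.0453]
ee_rot: [-0.033, 0.999, 0.0, -0.0]
ft_force: [-1.5, -0.2, -1.5]
gripper_width: 0.0004
```

```bash
python3 - <<'E'
from h import *
c=cap('top','t1.png'); cs=cap('side','s1.png'); print(robot.get_state()['ft_force'])
t=cv2.imread('pics/t1.png')[190:265,235:455]; s=cv2.imread('pics/s1.png')[150:310,220:340]
t=cv2.resize(t,None,fx=3.6,fy=3.6,interpolation=cv2.INTER_CUBIC)
s=cv2.resize(cv2.rotate(s,cv2.ROTATE_90_COUNTERCLOCKWISE),None,fx=2.7,fy=2.7,interpolation=cv2.INTER_CUBIC)
o=np.zeros((t.shape[0]+s.shape[0],800,3),np.uint8);o[:t.shape[0],:t.shape[1]]=t;o[t.shape[0]:,:s.shape[1]]=s
cv2.imwrite('pics/z1.png',o)
E
```

```text
[-1.26076983  0.38614752 -0.38860565]
```

View pics/z1.png

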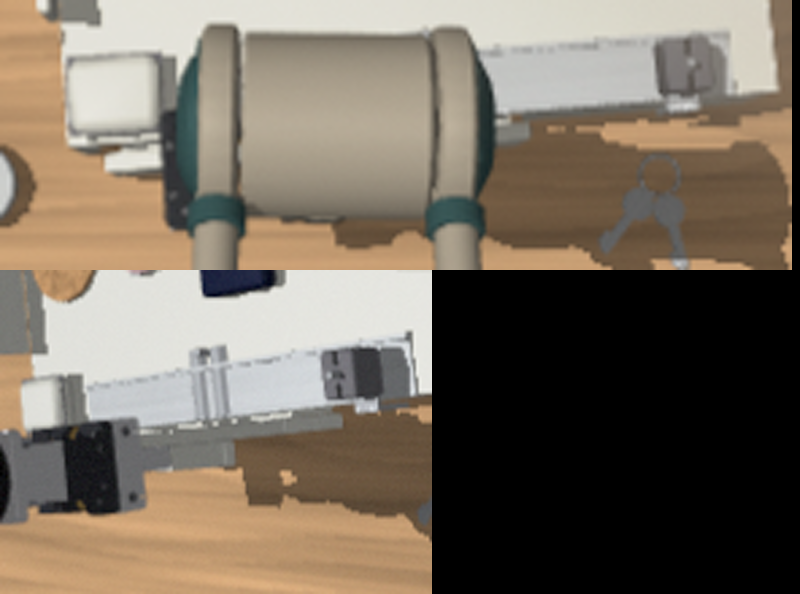

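The drawer front still shows at crop (520,130), roughly a centimetre out, so I'll keep pushing.

Emit:
{"op": "arm_command", "data": {"linear": [[-2,0,0],[-2,0,0],[-1,0,0]], "turn": [[0,0,0],[0,0,0],[0,0,0]]}}

```text
time_s: 5.05
position: [0.5585, 0.0624, 0.0454]
ee_rot: [-0.033, 0.999, 0.0, 0.0]
ft_force: [-2.0, 0.1, -0.8]
gripper_width: 0.0006
```

Emit:
{"op": "arm_command", "data": {"linear": [[-1,0,0],[-1,0,0],[-1,0,0]], "turn": [[0,0,0],[0,0,0],[0,0,0]]}}

```text
time_s: 5.35
position: [0.5613, 0.0626, 0.0454]
ee_rot: [-0.033, 0.999, 0.0, 0.0]
ft_force: [-2.2, 0.5, -0.2]
gripper_width: 0.0008
```

Emit:
{"op": "arm_command", "data": {"linear": [[-1,0,0],[-1,0,0]], "turn": [[0,0,0],[0,0,0]]}}

```text
time_s: 5.55
position: [0.5633, 0.0627, 0.0454]
ee_rot: [-0.033, 0.999, 0.0, 0.0]
ft_force: [-1.5, 0.5, 0.3]
gripper_width: 0.0005
```

Emit:
{"op": "arm_command", "data": {"linear": [[-1,0,0],[-1,0,0]], "turn": [[0,0,0],[0,0,0]]}}

```text
time_s: 5.75
position: [0.5653, 0.0629, 0.0454]
ee_rot: [-0.033, 0.999, 0.0, 0.0]
ft_force: [-2.1, 1.1, 0.2]
gripper_width: 0.0008
```

Emit:
{"op": "arm_command", "data": {"linear": [[-1,0,0],[-1,0,0]], "turn": [[0,0,0],[0,0,0]]}}

```text
time_s: 5.95
position: [0.5673, 0.063, 0.0454]
ee_rot: [-0.033, 0.999, 0.0, 0.0]
ft_force: [-2.2, 1.3, -0.1]
gripper_width: 0.0005
```

```bash
python3 - <<'E'
from h import *
cs=cap('side','s2.png'); print(robot.get_state()['ft_force'])
a=cv2.imread('pics/s2.png')[150:310,220:340]
a=cv2.resize(cv2.rotate(a,cv2.ROTATE_90_COUNTERCLOCKWISE),None,fx=5,fy=5,interpolation=cv2.INTER_CUBIC)
cv2.imwrite('pics/z2.png',a)
E
```

```text
[-1.30953397  1.23837412  0.62369245]
```

View pics/z2.png

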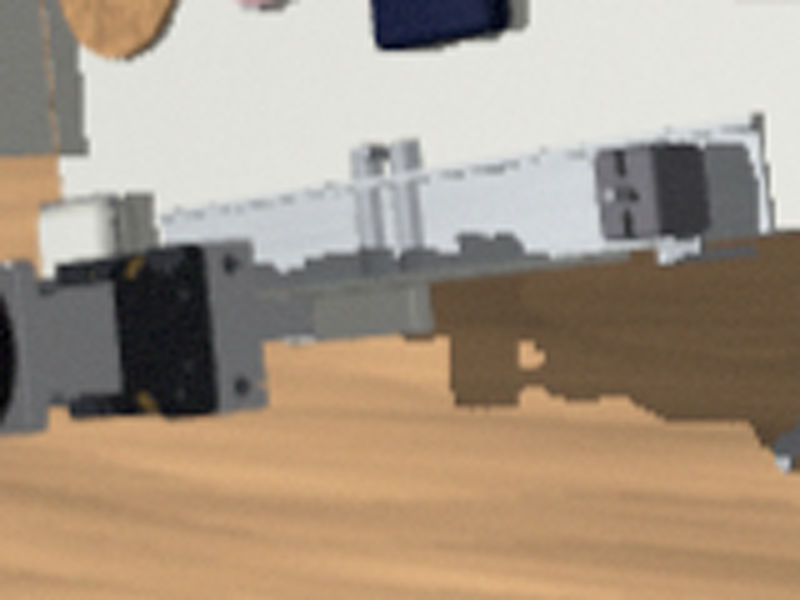

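Nearly flush now. I'll push on to the hard stop.

Emit:
{"op": "arm_command", "data": {"linear": [[-1,0,0],[-1,0,0]], "turn": [[0,0,0],[0,0,0]]}}

```text
time_s: 6.2
position: [0.5692, 0.0631, 0.0454]
ee_rot: [-0.033, 0.999, 0.0, 0.0]
ft_force: [-2.2, 0.1, 1.0]
gripper_width: 0.0004
```

Emit:
{"op": "arm_command", "data": {"linear": [[-1,0,0],[-1,0,0]], "turn": [[0,0,0],[0,0,0]]}}

```text
time_s: 6.4
position: [0.5709, 0.0632, 0.0454]
ee_rot: [-0.034, 0.999, 0.0, -0.0]
ft_force: [-2.7, 1.5, 1.4]
gripper_width: 0.0004
```

Emit:
{"op": "arm_command", "data": {"linear": [[-0.5,0,0],[-0.5,0,0]], "turn": [[0,0,0],[0,0,0]]}}

```text
time_s: 6.6
position: [0.5708, 0.0632, 0.0454]
ee_rot: [-0.034, 0.999, -0.0, -0.001]
ft_force: [-5.1, 1.4, 3.6]
gripper_width: 0.0003
```

Emit:
{"op": "arm_command", "data": {"linear": [[-1,0,0],[0,0,0],[0,0,0]], "turn": [[0,0,0],[0,0,0],[0,0,0]]}}

```text
time_s: 6.9
position: [0.5708, 0.0632, 0.0452]
ee_rot: [-0.034, 0.999, -0.0, -0.002]
ft_force: [-6.9, 0.3, 3.8]
gripper_width: 0.0006
```

Emit:
{"op": "arm_command", "data": {"linear": [[20,0,0],[30,0,0],[40,0,0],[0,0,-40],[0,0,-40],[0,0,-40],[0,-40,0],[0,-40,0],[0,-40,0],[0,-40,0]], "turn": [[0,0,0],[0,0,0],[0,0,0],[0,0,0],[0,0,0],[0,0,0],[0,0,0],[0,0,0],[0,0,0],[0,0,0]]}}

```text
time_s: 7.9
position: [0.4958, -0.1047, 0.1661]
ee_rot: [-0.034, 0.999, -0.001, 0.002]
ft_force: [-0.5, -1.0, 0.2]
gripper_width: 0.0007
```

```bash
python3 - <<'E'
from h import *
c=cap('top','t3.png'); cs=cap('side','s3.png'); p=robot.get_state()['position']; print(p,proj(c,p),proj(cs,p))
t=cv2.imread('pics/t3.png')[190:265,235:455]; s=cv2.imread('pics/s3.png')[130:310,140:320]
t=cv2.resize(t,None,fx=3.6,fy=3.6,interpolation=cv2.INTER_CUBIC)
s=cv2.resize(s,None,fx=1.8,fy=1.8,interpolation=cv2.INTER_CUBIC)
o=np.zeros((t.shape[0]+s.shape[0],800,3),np.uint8);o[:t.shape[0],:t.shape[1]]=t;o[t.shape[0]:,:s.shape[1]]=s
cv2.imwrite('pics/z3.png',o)
E
```

```text
[ 0.49633024 -0.10782964  0.16578208] [[403.37558003 261.14968344]] [[234.93657239 237.95660978]]
```

View pics/z3.png

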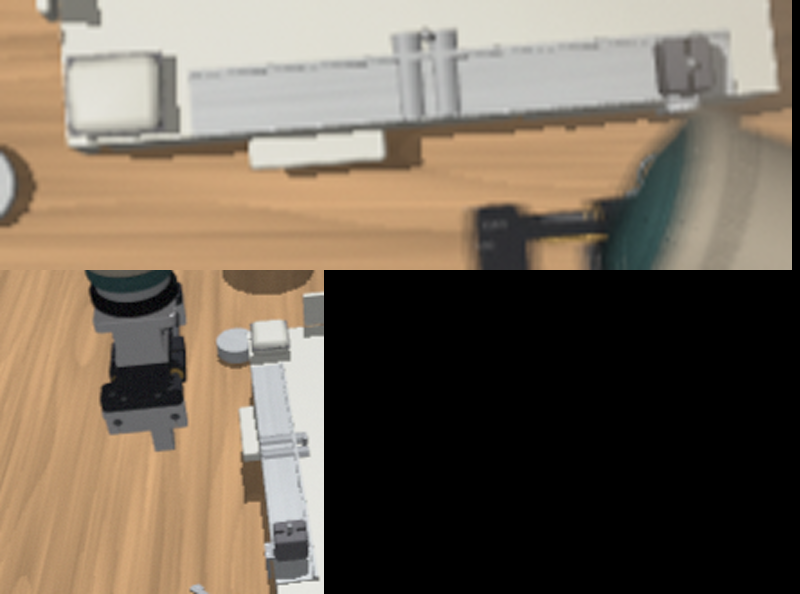

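The drawer front is now behind the deck edge and only the lip shows, at crop (250–385, 135–168). The finger reading was about 12 mm past where I expected contact, so I'll check that.

```bash
python3 - <<'E'
from h import *
c=cap('top'); f=lambda u,v,z:onz(c,(235+u/3.6-.36,190+v/3.6-.36),z)
for a in [(250,168,.056),(385,158,.056),(250,138,.056),(383,128,.056)]: print(f(*a).round(4))
s=cap('side'); 
p=np.array(robot.get_state()['position']); print(p,proj(s,p),proj(c,p))
im=s['frame'].copy()
# finger mask region
sub=s['frame'][215:255,205:260]; cv2.imwrite('pics/f.png',cv2.resize(sub[:,:,::-1],None,fx=10,fy=10,interpolation=cv2.INTER_NEAREST))
E
```

```text
[0.5559 0.1048 0.056 ]
[0.5621 0.0161 0.056 ]
[0.5756 0.1048 0.056 ]
[0.5819 0.0171 0.056 ]
[ 0.49503283 -0.10344681  0.16549757] [[234.42433602 236.42942516]] [[401.32337355 261.78143594]]
```

View pics/f.png

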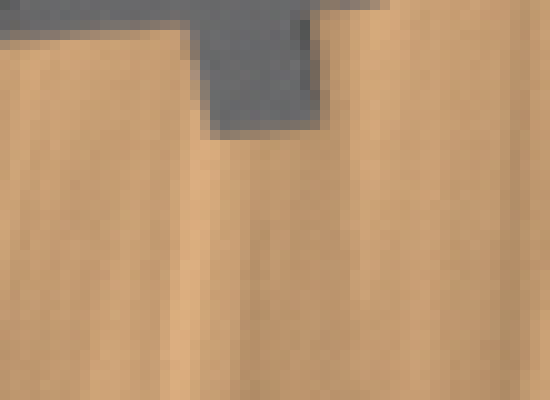

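```bash
python3 - <<'E'
from h import *
s=cap('side'); c=cap('top'); p=np.array(robot.get_state()['position']); print(p)
for hy in(.0125,.006):
  for dz in(0,.01,.02,.025): print(hy,dz,[proj(s,p+[dx,-hy,dz])[0].round(1).tolist() for dx in(-.008,0,.008)])
# top view: where is the finger in top
cv2.imwrite('pics/g.png',cv2.resize(c['frame'][225:300,350:470,::-1],None,fx=5,fy=5))
E
```

```text
[ 0.49448081 -0.10177475  0.16545339]
0.0125 0 [[229.4, 240.9], [233.7, 240.6], [238.1, 240.4]]
0.0125 0.01 [[228.6, 237.1], [233.0, 236.8], [237.4, 236.6]]
0.0125 0.02 [[227.8, 233.2], [232.2, 233.0], [236.6, 232.7]]
0.0125 0.025 [[227.4, 231.3], [231.8, 231.0], [236.3, 230.8]]
0.006 0 [[229.6, 238.4], [234.0, 238.1], [238.3, 237.9]]
0.006 0.01 [[228.9, 234.6], [233.2, 234.3], [237.6, 234.1]]
0.006 0.02 [[228.1, 230.7], [232.5, 230.5], [236.9, 230.2]]
0.006 0.025 [[227.7, 228.8], [232.1, 228.5], [236.5, 228.3]]
```

```bash
python3 -c "
import cv2
im=cv2.imread('pics/s3.png')
print(im[212:232,231].tolist())"
```

```text
[[106, 104, 103], [108, 105, 106], [107, 106, 106], [107, 107, 107], [106, 106, 105], [107, 104, 104], [106, 105, 105], [105, 104, 104], [107, 106, 105], [108, 105, 106], [108, 105, 106], [109, 109, 106], [104, 103, 103], [108, 107, 108], [108, 106, 106], [108, 107, 105], [104, 104, 103], [106, 108, 111], [106, 129, 151], [112, 151, 191]]
```

The shut finger's visible tip is about 25 mm above the reported TCP. That explains the contact: the finger passed over the lip and pushed on the drawer front, at 0.571 + 0.008 = 0.579. The drawer is at its hard stop. I'll approach the latch from the right with a high tip and measure again there.

Emit:
{"op": "arm_command", "data": {"linear": [[0,-30,0],[0,-40,0],[0,-46,0],[-30,0,0],[-40,0,0],[-45,0,0],[0,0,20],[0,0,20],[0,0,20],[0,0,0]], "turn": [[0,0,0],[0,0,0],[0,0,0],[0,0,0],[0,0,0],[0,0,0],[0,0,0],[0,0,0],[0,0,0],[0,0,0]]}}

```text
time_s: 9.2
position: [0.615, -0.2076, 0.1023]
ee_rot: [-0.035, 0.999, 0.001, -0.003]
ft_force: [0.9, 0.3, 0.5]
gripper_width: 0.0002
```

```bash
python3 - <<'E'
from h import *
s=cap('side','s4.png'); st=robot.get_state(); p=np.array(st['position']); print(p,st['ft_force'],proj(s,p),proj(s,p+[0,-.006,0.024]))
print('block right face',proj(s,[[.599,-.183,.128],[.632,-.181,.128],[.599,-.183,.096],[.632,-.181,.096]]).round(1).tolist())
im=s['frame'][230:320,250:350,::-1]
cv2.imwrite('pics/z4.png',cv2.resize(im,None,fx=6,fy=6,interpolation=cv2.INTER_CUBIC))
E
```

```text
[ 0.61604685 -0.20838501  0.10415857] [ 0.60450416 -0.10605017  0.7316464 ] [[302.45731689 297.88972316]] [[301.99808144 292.18526528]]
block right face [[292.0, 279.0], [310.2, 276.9], [293.0, 290.1], [310.7, 288.1]]
```

View pics/z4.png

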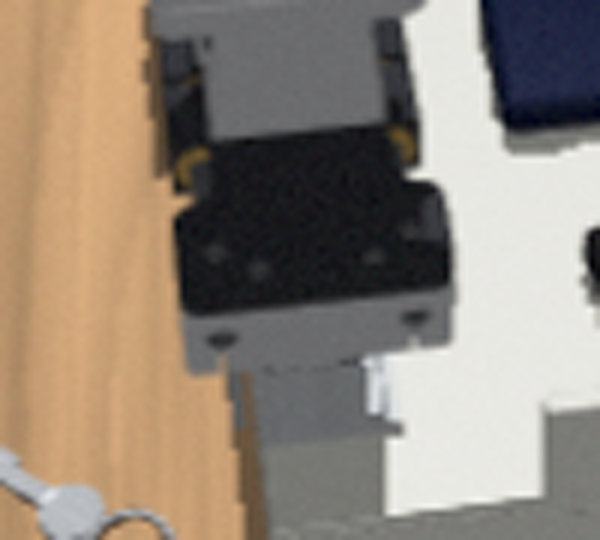

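```bash
python3 - <<'E'
from h import *
s=cap('side')
for p in ([.495,-.103,.1655],[.6155,-.2085,.1035]):
  p=np.array(p)
  print('tip',proj(s,[p+[dx,-.0125,0] for dx in(-.008,.008)]).round(0).tolist())
  for z in(.097,.08,.11): print('body',z,proj(s,[p+[dx+.0057*(1 if 1 else 0),-.0885,z] for dx in(-.0375,.0375)]).round(0).tolist())
a=cv2.imread('pics/s3.png')[190:250,180:270]; b=cv2.imread('pics/s4.png')[230:320,250:350]
a=cv2.resize(a,None,fx=4,fy=4); b=cv2.resize(b,None,fx=4,fy=4)
for q,o in((a,(180,190)),(b,(250,230))):
  pass
E
```

```text
tip [[230.0, 241.0], [238.0, 241.0]]
body 0.097 [[202.0, 234.0], [249.0, 231.0]]
body 0.08 [[204.0, 242.0], [251.0, 239.0]]
body 0.11 [[201.0, 228.0], [248.0, 226.0]]
tip [[298.0, 304.0], [307.0, 304.0]]
body 0.097 [[281.0, 307.0], [330.0, 304.0]]
body 0.08 [[281.0, 314.0], [330.0, 311.0]]
body 0.11 [[280.0, 302.0], [330.0, 299.0]]
```

```bash
python3 - <<'E'
from h import *
c=cap('top')
for n,p in (('z1',[.553,.062,.0453]),('z3',[.495,-.1035,.1655])):
  p=np.array(p)
  for z in(.097,.117,.137,.157): print(n,z,proj(c,[p+[dx-.0057,.0885,z] for dx in(-.0375,.0375)]).round(0).tolist())
a=cv2.imread('pics/t1.png')[205:265,260:400]; b=cv2.imread('pics/t3.png')[205:320,340:480]
a=cv2.resize(a,None,fx=4,fy=4); b=cv2.resize(b,None,fx=4,fy=4)
o=np.zeros((600,800,3),np.uint8); 
o=np.zeros((460,800,3),np.uint8); a=cv2.resize(a,(392,168)); b=cv2.resize(b,(400,329)); o[:168,:392]=a;o[:329,400:]=b
cv2.imwrite('pics/z5.png',o)
E
```

```text
z1 0.097 [[283.0, 256.0], [283.0, 221.0]]
z1 0.117 [[282.0, 256.0], [282.0, 220.0]]
z1 0.137 [[281.0, 255.0], [282.0, 220.0]]
z1 0.157 [[281.0, 255.0], [281.0, 219.0]]
z3 0.097 [[366.0, 285.0], [365.0, 246.0]]
z3 0.117 [[367.0, 286.0], [366.0, 245.0]]
z3 0.137 [[368.0, 286.0], [367.0, 245.0]]
z3 0.157 [[369.0, 287.0], [369.0, 245.0]]
```

View pics/z5.png

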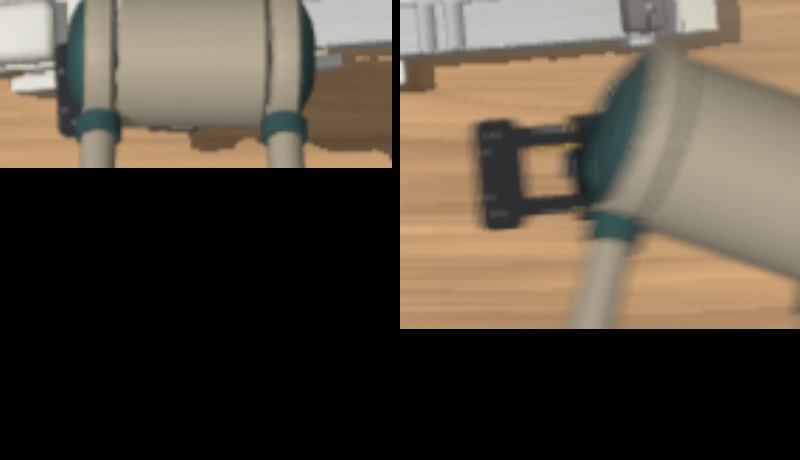

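Top view agrees with the reported x and y. The side view puts the real tip about 26–34 mm higher than reported. A TCP z near 0.081 then puts the tip at about 0.11, mid-block and well clear of the rail. I'll descend in small steps and watch the force.

Emit:
{"op": "arm_command", "data": {"linear": [[0,0,4],[0,0,4],[0,0,4],[0,0,3],[0,0,0]], "turn": [[0,0,0],[0,0,0],[0,0,0],[0,0,0],[0,0,0]]}}

```text
time_s: 9.85
position: [0.6161, -0.2103, 0.0897]
ee_rot: [-0.033, 0.999, 0.0, -0.0]
ft_force: [0.1, -0.3, -0.3]
gripper_width: 0.0007
```

Emit:
{"op": "arm_command", "data": {"linear": [[0,0,2],[0,0,2],[0,0,2],[0,0,0]], "turn": [[0,0,0],[0,0,0],[0,0,0],[0,0,0]]}}

```text
time_s: 10.25
position: [0.6163, -0.2103, 0.084]
ee_rot: [-0.033, 0.999, 0.0, -0.0]
ft_force: [-0.0, -0.2, 0.1]
gripper_width: 0.0008
```

Emit:
{"op": "arm_command", "data": {"linear": [[0,5,0],[0,5,0],[0,5,0],[0,5,0],[0,5,0],[0,5,0],[0,5,0],[0,5,0],[0,5,0],[0,0,0]], "turn": [[0,0,0],[0,0,0],[0,0,0],[0,0,0],[0,0,0],[0,0,0],[0,0,0],[0,0,0],[0,0,0],[0,0,0]]}}

```text
time_s: 11.25
position: [0.6135, -0.1645, 0.0844]
ee_rot: [-0.034, 0.999, 0.0, 0.0]
ft_force: [-0.3, 0.7, 0.2]
gripper_width: 0.0007
```

```bash
python3 - <<'E'
from h import *
s=cap('side','s6.png'); c=cap('top','t6.png'); st=robot.get_state(); print(st['position'],st['ft_force'])
a=cv2.imread('pics/s6.png')[200:310,250:340]; b=cv2.imread('pics/t6.png')[190:265,300:455]
o=np.zeros((560,800,3),np.uint8); a=cv2.resize(a,(400,489)); b=cv2.resize(b,(400,194)); o[:489,:400]=a;o[:194,400:]=b
cv2.imwrite('pics/z6.png',o)
E
```

```text
[ 0.61374724 -0.16513752  0.08442781] [ 0.61504205 -0.08643922  0.23372329]
```

View pics/z6.png

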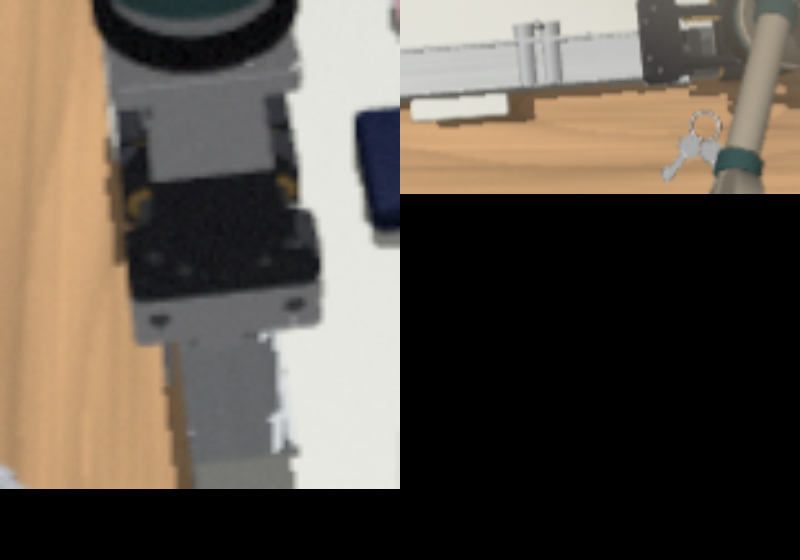

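Emit:
{"op": "arm_command", "data": {"linear": [[0,8,0],[0,8,0],[0,8,0],[0,8,0],[0,8,0],[0,8,0],[0,8,0],[0,8,0],[0,8,0],[0,8,0]], "turn": [[0,0,0],[0,0,0],[0,0,0],[0,0,0],[0,0,0],[0,0,0],[0,0,0],[0,0,0],[0,0,0],[0,0,0]]}}

```text
time_s: 12.35
position: [0.6079, -0.0849, 0.0843]
ee_rot: [-0.034, 0.999, 0.0, -0.0]
ft_force: [-1.1, 0.5, -0.3]
gripper_width: 0.0004
```

```bash
python3 - <<'E'
from h import *
s=cap('side','s7.png'); c=cap('top','t7.png');st=robot.get_state(); print(st['position'],st['ft_force'])
a=cv2.imread('pics/s0.png') if 0 else cv2.imread('pics/side0.png')
for n,i in(('s0',a),('s6',cv2.imread('pics/s6.png')),('s7',cv2.imread('pics/s7.png'))):
  print(n,i[256:302:3,301].mean(1).astype(int).tolist())
t0=cv2.imread('pics/top0.png');t=cv2.imread('pics/t7.png')
for i in(t0,t): print(i[200,330:440:5].mean(1).astype(int).tolist(),i[209,410:436:2].mean(1).astype(int).tolist())
E
```

```text
[ 0.60793722 -0.08417195  0.08434565] [-0.45696466 -0.39421369 -0.57457412]
s0 [206, 207, 205, 205, 196, 158, 82, 95, 106, 57, 53, 57, 99, 98, 99, 126]
s6 [26, 28, 30, 44, 106, 108, 108, 107, 103, 99, 103, 103, 102, 103, 103, 106]
s7 [99, 99, 101, 101, 100, 102, 100, 100, 99, 100, 102, 101, 102, 103, 103, 103]
[214, 213, 214, 171, 129, 89, 128, 211, 210, 211, 209, 209, 206, 204, 180, 193, 186, 183, 150, 137, 128, 164] [183, 181, 182, 177, 92, 115, 116, 117, 111, 107, 117, 108, 119]
[223, 223, 222, 181, 137, 76, 60, 62, 110, 133, 138, 83, 91, 86, 84, 127, 132, 136, 138, 141, 143, 144] [93, 95, 95, 96, 95, 100, 105, 108, 110, 113, 117, 118, 122]
```

The dark block is gone from its old place, so it is moving with the finger. Next is the approach to the first ridge.

Emit:
{"op": "arm_command", "data": {"linear": [[0,3,0],[0,3,0],[0,3,0],[0,2,0]], "turn": [[0,0,0],[0,0,0],[0,0,0],[0,0,0]]}}

```text
time_s: 12.85
position: [0.6075, -0.0746, 0.0844]
ee_rot: [-0.033, 0.999, 0.0, 0.0]
ft_force: [-0.7, -0.6, 0.2]
gripper_width: 0.0003
```

Emit:
{"op": "arm_command", "data": {"linear": [[0,1,0],[0,1,0],[0,1,0],[0,1,0]], "turn": [[0,0,0],[0,0,0],[0,0,0],[0,0,0]]}}

```text
time_s: 13.25
position: [0.6072, -0.0707, 0.0844]
ee_rot: [-0.033, 0.999, 0.0, 0.0]
ft_force: [1.3, -0.7, -0.1]
gripper_width: 0.0006
```

Emit:
{"op": "arm_command", "data": {"linear": [[0,1,0],[0,1,0],[0,1,0]], "turn": [[0,0,0],[0,0,0],[0,0,0]]}}

```text
time_s: 13.55
position: [0.607, -0.0676, 0.0844]
ee_rot: [-0.033, 0.999, 0.0, 0.0]
ft_force: [0.0, -0.9, 0.5]
gripper_width: 0.0003
```

Emit:
{"op": "arm_command", "data": {"linear": [[0,1,0],[0,1,0]], "turn": [[0,0,0],[0,0,0]]}}

```text
time_s: 13.75
position: [0.6068, -0.0656, 0.0844]
ee_rot: [-0.034, 0.999, 0.0, 0.0]
ft_force: [-0.5, -0.7, 0.8]
gripper_width: 0.0004
```

Emit:
{"op": "arm_command", "data": {"linear": [[0,1,0],[0,1,0]], "turn": [[0,0,0],[0,0,0]]}}

```text
time_s: 13.95
position: [0.6067, -0.0636, 0.0844]
ee_rot: [-0.033, 0.999, 0.0, -0.0]
ft_force: [0.1, -0.1, 0.4]
gripper_width: 0.0009
```

Emit:
{"op": "arm_command", "data": {"linear": [[0,1,0],[0,1,0]], "turn": [[0,0,0],[0,0,0]]}}

```text
time_s: 14.15
position: [0.6066, -0.0618, 0.0844]
ee_rot: [-0.034, 0.999, -0.0, -0.0]
ft_force: [0.3, -1.3, 1.3]
gripper_width: 0.0005
```

Emit:
{"op": "arm_command", "data": {"linear": [[0,1,0],[0,1,0]], "turn": [[0,0,0],[0,0,0]]}}

```text
time_s: 14.35
position: [0.6065, -0.0611, 0.0845]
ee_rot: [-0.034, 0.999, -0.001, 0.0]
ft_force: [-0.3, -5.8, 0.9]
gripper_width: 0.0005
```

Emit:
{"op": "arm_command", "data": {"linear": [[0,1,0],[0,0.5,0]], "turn": [[0,0,0],[0,0,0]]}}

```text
time_s: 14.55
position: [0.6065, -0.0607, 0.0846]
ee_rot: [-0.034, 0.999, -0.002, 0.0]
ft_force: [-0.2, -7.6, 1.1]
gripper_width: 0.0007
```

Emit:
{"op": "arm_command", "data": {"linear": [[0,1,0],[0,0,0]], "turn": [[0,0,0],[0,0,0]]}}

```text
time_s: 14.75
position: [0.6065, -0.0606, 0.0846]
ee_rot: [-0.034, 0.999, -0.003, 0.0]
ft_force: [-0.2, -8.4, 0.4]
gripper_width: 0.0005
```

Emit:
{"op": "arm_command", "data": {"linear": [[0,0.5,0],[0,0,0]], "turn": [[0,0,0],[0,0,0]]}}

```text
time_s: 14.95
position: [0.6065, -0.0605, 0.0846]
ee_rot: [-0.034, 0.999, -0.003, 0.0]
ft_force: [-0.2, -9.6, 0.8]
gripper_width: 0.0003
```

Emit:
{"op": "arm_command", "data": {"linear": [[0,0.5,0],[0,0,0]], "turn": [[0,0,0],[0,0,0]]}}

```text
time_s: 15.15
position: [0.6065, -0.0605, 0.0847]
ee_rot: [-0.034, 0.999, -0.004, 0.0]
ft_force: [-0.5, -9.3, 0.3]
gripper_width: 0.0002
```

Emit:
{"op": "arm_command", "data": {"linear": [[0,0.5,0],[0,0,0]], "turn": [[0,0,0],[0,0,0]]}}

```text
time_s: 15.35
position: [0.6066, -0.0604, 0.0847]
ee_rot: [-0.034, 0.999, -0.004, 0.0]
ft_force: [-0.1, -10.9, 0.5]
gripper_width: 0.0005
```

Emit:
{"op": "arm_command", "data": {"linear": [[0,0.5,0],[0,0,0]], "turn": [[0,0,0],[0,0,0]]}}

```text
time_s: 15.55
position: [0.6066, -0.0604, 0.0847]
ee_rot: [-0.034, 0.999, -0.004, 0.0]
ft_force: [-0.9, -11.4, 0.7]
gripper_width: 0.0002
```

Emit:
{"op": "arm_command", "data": {"linear": [[0,0.5,0],[0,0,0],[0,0,0]], "turn": [[0,0,0],[0,0,0],[0,0,0]]}}

```text
time_s: 15.85
position: [0.6065, -0.0603, 0.0847]
ee_rot: [-0.034, 0.999, -0.005, 0.0]
ft_force: [-0.7, -12.6, 0.9]
gripper_width: 0.0008
```

```bash
python3 - <<'E'
from h import *
s=cap('side','s8.png'); c=cap('top','t8.png');st=robot.get_state(); print(st['position'],st['ft_force'],st['moment'])
a=cv2.imread('pics/s8.png')[180:290,240:340]; b=cv2.imread('pics/t8.png')[190:265,290:440]
o=np.zeros((440,800,3),np.uint8); a=cv2.resize(a,(400,440),interpolation=cv2.INTER_CUBIC); b=cv2.resize(b,(400,200),interpolation=cv2.INTER_CUBIC); o[:440,:400]=a;o[:200,400:]=b
cv2.imwrite('pics/z8.png',o)
E
```

```text
[ 0.60655942 -0.0603547   0.08474025] [ -0.19073699 -12.75422608   0.38388955] [-2.33828362  0.15668091  0.06958417]
```

View pics/z8.png

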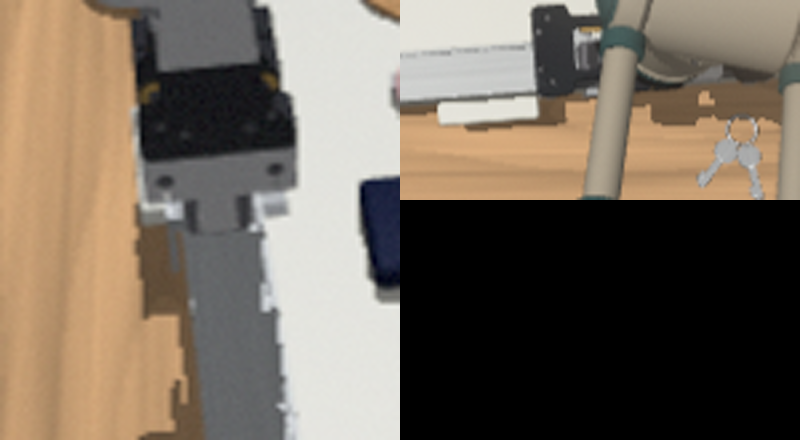

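```bash
python3 - <<'E'
from h import *
s=cap('side')
for hy in(.004,.0065,.0125):
  o,d=ray(s,(294.5,237.3)); k=(-.0604-hy-o[1])/d[1]; print(hy,(o+d*k).round(4))
for yf in(-.056,-.048,-.04): print(yf,proj(s,[[.591,yf,.096],[.625,yf,.096],[.591,yf,.128],[.625,yf,.128]]).round(0).tolist())
print('ridge1',proj(s,[[.586,-.024,.095],[.63,-.022,.095]]).round(0).tolist())
im=s['frame'].mean(2).astype(int)
for r in range(224,242,2): print(r,im[r,280:314].tolist())
E
```

```text
0.004 [ 0.6055 -0.0644  0.1141]
0.0065 [ 0.6055 -0.0669  0.1166]
0.0125 [ 0.6057 -0.0729  0.1227]
-0.056 [[288.0, 241.0], [304.0, 240.0], [287.0, 230.0], [304.0, 229.0]]
-0.048 [[288.0, 238.0], [304.0, 237.0], [287.0, 227.0], [304.0, 226.0]]
-0.04 [[288.0, 235.0], [304.0, 234.0], [287.0, 224.0], [303.0, 223.0]]
ridge1 [[285.0, 231.0], [306.0, 229.0]]
224 [60, 47, 60, 90, 104, 105, 107, 106, 106, 103, 104, 103, 104, 104, 103, 106, 103, 103, 105, 104, 108, 108, 103, 103, 104, 105, 106, 105, 96, 94, 104, 105, 103, 102]
226 [67, 60, 71, 93, 105, 108, 104, 106, 107, 103, 108, 105, 106, 103, 104, 105, 103, 105, 104, 103, 104, 105, 107, 106, 104, 105, 106, 105, 103, 97, 105, 110, 118, 127]
228 [121, 139, 126, 106, 105, 105, 105, 105, 104, 106, 105, 106, 105, 105, 105, 104, 104, 104, 103, 99, 96, 92, 104, 145, 165, 154, 154, 160, 167, 173, 172, 200, 224, 225]
230 [138, 157, 156, 136, 145, 125, 81, 71, 67, 85, 106, 106, 105, 105, 103, 104, 106, 103, 91, 74, 57, 56, 88, 163, 204, 192, 178, 178, 174, 168, 164, 179, 209, 225]
232 [153, 187, 218, 199, 178, 144, 71, 55, 63, 87, 105, 104, 105, 105, 106, 107, 104, 103, 96, 74, 59, 60, 81, 129, 182, 185, 149, 133, 134, 133, 131, 150, 202, 225]
234 [118, 142, 171, 175, 162, 137, 75, 56, 58, 89, 112, 102, 106, 107, 108, 105, 104, 107, 101, 76, 56, 57, 73, 124, 180, 201, 189, 188, 195, 208, 218, 224, 225, 225]
236 [79, 79, 83, 85, 88, 91, 79, 62, 57, 82, 103, 105, 106, 105, 106, 105, 105, 103, 107, 94, 62, 73, 135, 192, 171, 161, 217, 225, 225, 226, 225, 225, 225, 224]
238 [78, 79, 83, 88, 84, 90, 100, 91, 80, 85, 88, 92, 95, 95, 91, 86, 93, 100, 101, 99, 102, 100, 101, 100, 100, 101, 172, 222, 226, 225, 225, 225, 225, 225]
240 [76, 74, 81, 88, 86, 89, 99, 102, 103, 102, 100, 101, 101, 100, 99, 100, 101, 101, 100, 101, 99, 100, 99, 101, 100, 159, 213, 221, 225, 225, 225, 225, 226, 224]
```

The side view shows the block (columns 286–302) directly ahead of the finger, its right face at y≈-0.048. The finger overlaps only its top 5 mm or so. I'll back off, lower the finger by 12 mm and push again.

Emit:
{"op": "arm_command", "data": {"linear": [[0,-5,0],[0,-7,0],[0,0,4],[0,0,4],[0,0,4],[0,0,0]], "turn": [[0,0,0],[0,0,0],[0,0,0],[0,0,0],[0,0,0],[0,0,0]]}}

```text
time_s: 16.6
position: [0.6062, -0.066, 0.0714]
ee_rot: [-0.034, 0.999, 0.0, -0.001]
ft_force: [0.4, -0.9, -0.9]
gripper_width: 0.0004
```

Emit:
{"op": "arm_command", "data": {"linear": [[0,2,0],[0,2,0],[0,1,0],[0,1,0]], "turn": [[0,0,0],[0,0,0],[0,0,0],[0,0,0]]}}

```text
time_s: 17.0
position: [0.6067, -0.0611, 0.0726]
ee_rot: [-0.034, 0.999, -0.001, 0.0]
ft_force: [-0.3, -2.6, -0.2]
gripper_width: 0.0008
```

Emit:
{"op": "arm_command", "data": {"linear": [[0,1,0],[0,1,0],[0,0,0]], "turn": [[0,0,0],[0,0,0],[0,0,0]]}}

```text
time_s: 17.3
position: [0.6067, -0.0609, 0.0727]
ee_rot: [-0.034, 0.999, -0.002, 0.0]
ft_force: [-0.8, -6.5, 0.9]
gripper_width: 0.0003
```

Emit:
{"op": "arm_command", "data": {"linear": [[0,1,0],[0,0,0]], "turn": [[0,0,0],[0,0,0]]}}

```text
time_s: 17.5
position: [0.6067, -0.0608, 0.0728]
ee_rot: [-0.034, 0.999, -0.003, 0.0]
ft_force: [-0.4, -7.6, 0.9]
gripper_width: 0.0003
```

Emit:
{"op": "arm_command", "data": {"linear": [[0,1,0],[0,0.5,0],[0,0,0],[0,0,0],[0,0,0]], "turn": [[0,0,0],[0,0,0],[0,0,0],[0,0,0],[0,0,0]]}}

```text
time_s: 18.0
position: [0.6067, -0.0607, 0.0728]
ee_rot: [-0.034, 0.999, -0.004, 0.0]
ft_force: [-0.3, -10.5, 0.6]
gripper_width: 0.0008
```

Emit:
{"op": "arm_command", "data": {"linear": [[0,1,0],[0,0,0],[0,0,0]], "turn": [[0,0,0],[0,0,0],[0,0,0]]}}

```text
time_s: 18.3
position: [0.6066, -0.0593, 0.0728]
ee_rot: [-0.034, 0.999, -0.003, 0.0]
ft_force: [-0.7, -9.1, 0.0]
gripper_width: 0.0007
```

```bash
python3 - <<'E'
from h import *
s=cap('side','s9.png'); st=robot.get_state(); print(st['position'],st['ft_force'],st['ee_rot'])
im=s['frame'].mean(2).astype(int)
for r in range(222,244,2): print(r,im[r,280:314].tolist())
E
```

```text
[ 0.60659685 -0.05927829  0.07280682] [-1.03289269 -9.64061919  0.41618435] [-3.38924180e-02  9.99419927e-01 -3.31045317e-03  3.93821540e-04]
222 [25, 22, 27, 25, 27, 25, 26, 26, 25, 22, 22, 29, 25, 26, 22, 26, 23, 26, 29, 32, 38, 35, 44, 46, 52, 53, 60, 65, 72, 79, 78, 82, 98, 106]
224 [33, 39, 39, 45, 47, 52, 59, 63, 65, 70, 76, 76, 84, 89, 96, 106, 106, 105, 105, 105, 105, 105, 103, 105, 106, 104, 105, 106, 105, 105, 103, 107, 105, 103]
226 [105, 105, 106, 106, 105, 106, 104, 105, 106, 105, 107, 104, 107, 106, 107, 103, 106, 106, 106, 104, 105, 105, 106, 106, 105, 103, 98, 73, 51, 48, 62, 88, 105, 106]
228 [93, 85, 83, 90, 103, 104, 103, 105, 104, 106, 105, 106, 105, 103, 105, 105, 106, 104, 106, 105, 105, 105, 104, 106, 104, 104, 101, 87, 71, 76, 96, 105, 106, 105]
230 [60, 51, 52, 77, 99, 106, 107, 105, 104, 105, 104, 104, 107, 106, 105, 106, 105, 104, 104, 105, 107, 102, 105, 106, 107, 104, 104, 105, 114, 113, 104, 104, 106, 104]
232 [106, 113, 115, 106, 105, 106, 104, 106, 103, 104, 104, 103, 107, 105, 106, 104, 105, 103, 104, 104, 102, 101, 105, 110, 121, 127, 119, 115, 122, 123, 116, 131, 176, 217]
234 [106, 102, 98, 105, 104, 102, 100, 97, 98, 101, 109, 109, 104, 105, 104, 107, 106, 104, 98, 80, 59, 60, 70, 92, 98, 117, 162, 187, 196, 207, 216, 226, 225, 225]
236 [79, 81, 85, 86, 89, 91, 81, 60, 58, 82, 103, 105, 104, 104, 104, 107, 105, 107, 113, 97, 70, 80, 86, 94, 101, 101, 176, 226, 226, 225, 225, 225, 225, 225]
238 [76, 80, 84, 89, 85, 90, 102, 93, 90, 96, 104, 105, 105, 108, 103, 105, 103, 107, 106, 105, 100, 102, 101, 99, 98, 101, 171, 223, 226, 226, 226, 226, 226, 225]
240 [79, 78, 86, 91, 84, 87, 98, 101, 100, 96, 96, 106, 104, 105, 106, 106, 105, 106, 102, 98, 94, 100, 100, 100, 99, 119, 181, 221, 225, 225, 226, 225, 227, 226]
242 [79, 77, 83, 86, 85, 85, 96, 101, 98, 102, 101, 105, 103, 103, 101, 101, 102, 102, 101, 100, 100, 102, 101, 99, 99, 152, 200, 219, 226, 225, 225, 226, 226, 226]
```

It is moving now, climbing the ridge: y advanced 1.4 mm at 9–10 N. I'll continue gently.

Emit:
{"op": "arm_command", "data": {"linear": [[0,0.5,0],[0,0,0],[0,0,0]], "turn": [[0,0,0],[0,0,0],[0,0,0]]}}

```text
time_s: 18.65
position: [0.6066, -0.0592, 0.0728]
ee_rot: [-0.034, 0.999, -0.004, 0.0]
ft_force: [0.3, -9.8, 0.6]
gripper_width: 0.0003
```

Emit:
{"op": "arm_command", "data": {"linear": [[0,0.5,0],[0,0,0],[0,0,0]], "turn": [[0,0,0],[0,0,0],[0,0,0]]}}

```text
time_s: 18.95
position: [0.6065, -0.058, 0.0728]
ee_rot: [-0.034, 0.999, -0.003, 0.0]
ft_force: [-0.4, -9.4, 0.5]
gripper_width: 0.0006
```

Emit:
{"op": "arm_command", "data": {"linear": [[0,0.5,0],[0,0,0],[0,0,0]], "turn": [[0,0,0],[0,0,0],[0,0,0]]}}

```text
time_s: 19.25
position: [0.6061, -0.0538, 0.0725]
ee_rot: [-0.033, 0.999, 0.0, 0.0]
ft_force: [0.0, -2.0, 1.4]
gripper_width: 0.0002
```

Emit:
{"op": "arm_command", "data": {"linear": [[0,0,0],[0,0,0]], "turn": [[0,0,0],[0,0,0]]}}

```text
time_s: 19.45
position: [0.6061, -0.0532, 0.0724]
ee_rot: [-0.033, 0.999, 0.0, 0.0]
ft_force: [0.8, -1.1, 0.5]
gripper_width: 0.0007
```

Emit:
{"op": "arm_command", "data": {"linear": [[0,0.5,0],[0,0,0]], "turn": [[0,0,0],[0,0,0]]}}

```text
time_s: 19.65
position: [0.606, -0.0527, 0.0723]
ee_rot: [-0.034, 0.999, 0.0, 0.0]
ft_force: [-0.2, -1.5, -0.6]
gripper_width: 0.0008
```

The force dropped suddenly. I'll withdraw the hand and look before pushing any more.

Emit:
{"op": "arm_command", "data": {"linear": [[0,-10,0],[0,-20,0],[0,0,-40],[0,0,-40],[0,0,-40],[40,0,0],[50,0,0],[50,0,0],[50,0,0],[0,0,0]], "turn": [[0,0,0],[0,0,0],[0,0,0],[0,0,0],[0,0,0],[0,0,0],[0,0,0],[0,0,0],[0,0,0],[0,0,0]]}}

```text
time_s: 20.65
position: [0.4115, -0.0947, 0.1919]
ee_rot: [-0.033, 0.999, 0.001, -0.002]
ft_force: [-0.0, 0.2, 0.1]
gripper_width: 0.0005
```

```bash
python3 - <<'E'
from h import *
s=cap('side','s10.png'); c=cap('top','t10.png'); st=robot.get_state(); print(st['position'],st['ft_force'],st['time_s'])
a=cv2.imread('pics/s10.png')[205:255,270:325]; b=cv2.imread('pics/t10.png')[190:265,285:435]
o=np.zeros((600,800,3),np.uint8); a=cv2.resize(a,(330,300),interpolation=cv2.INTER_CUBIC); b=cv2.resize(b,(600,300),interpolation=cv2.INTER_CUBIC); o[300:,:330]=a;o[:300,:600]=b
cv2.imwrite('pics/z10.png',o)
E
```

```text
[ 0.41822065 -0.09604975  0.19286151] [-0.13527239 -0.01607201  0.43218789] 20.75
```

View pics/z10.png

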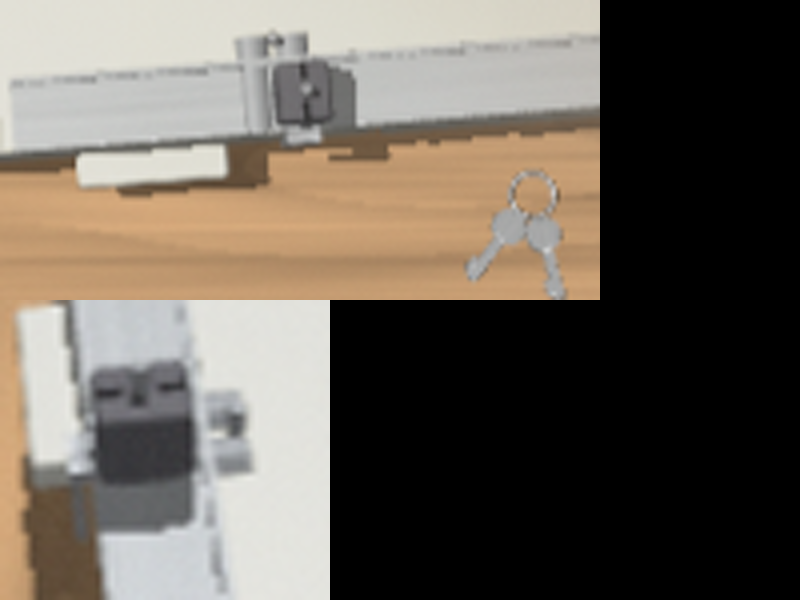

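```bash
python3 - <<'E'
from h import *
c=cap('top'); s=cap('side')
f=lambda u,v,z:onz(c,(285+u/4-.37,190+v/4-.37),z).round(4)
g=lambda u,v,z:onz(s,(270+u/6-.4,205+(v-300)/6-.4),z).round(4)
print('top pin',f(307,90,.136),'blk corners TL,TR',f(277,65,.128),f(328,62,.128),'FL,FR',f(281,126,.128),f(330,123,.128),'stud',f(273,40,.102))
print('ridges rear L/R',f(252,40,.095),f(292,36,.095))
print('side pin',g(140,390,.136),'top edge R',g(143,418,.128),'bottom R',g(145,482,.096),'far top',g(137,366,.128),'stud',g(234,415,.102),'ridges',g(228,399,.094),g(235,457,.094))
E
```

```text
top pin [ 0.6046 -0.0232  0.136 ] blk corners TL,TR [ 0.6196 -0.0075  0.128 ] [ 0.6211 -0.0361  0.128 ] FL,FR [ 0.5854 -0.0092  0.128 ] [ 0.5869 -0.0365  0.128 ] stud [ 0.637  -0.0078  0.102 ]
ridges rear L/R [0.6379 0.0037 0.095 ] [ 0.6402 -0.0195  0.095 ]
side pin [ 0.6041 -0.0355  0.136 ] top edge R [ 0.6046 -0.0409  0.128 ] bottom R [ 0.6035 -0.0395  0.096 ] far top [ 0.603  -0.0149  0.128 ] stud [ 0.6357 -0.015   0.102 ] ridges [0.634  0.0018 0.094 ] [ 0.6352 -0.0279  0.094 ]
```

By the top view the block centre is at y≈-0.0225 and the notch middle at -0.010. So it rests on the first crest (11.5 mm short), not yet in. I'll return the way I came and push a little more.

Emit:
{"op": "arm_command", "data": {"linear": [[-40,0,0],[-50,0,0],[-50,0,0],[-50,0,0],[0,0,0],[0,0,40],[0,0,40],[0,0,40],[0,0,0],[0,18,0]], "turn": [[0,0,0],[0,0,0],[0,0,0],[0,0,0],[0,0,0],[0,0,0],[0,0,0],[0,0,0],[0,0,0],[0,0,0]]}}

```text
time_s: 21.85
position: [0.6075, -0.0662, 0.0722]
ee_rot: [-0.032, 0.999, -0.0, -0.0]
ft_force: [-0.4, -0.1, 0.6]
gripper_width: 0.0008
```

Emit:
{"op": "arm_command", "data": {"linear": [[0,5,0],[0,3,0],[0,2,0],[0,1,0],[0,0,0]], "turn": [[0,0,0],[0,0,0],[0,0,0],[0,0,0],[0,0,0]]}}

```text
time_s: 22.35
position: [0.6063, -0.0542, 0.073]
ee_rot: [-0.034, 0.999, -0.0, 0.0]
ft_force: [0.0, 0.9, 0.3]
gripper_width: 0.0003
```

Emit:
{"op": "arm_command", "data": {"linear": [[0,1,0],[0,0,0],[0,0,0]], "turn": [[0,0,0],[0,0,0],[0,0,0]]}}

```text
time_s: 22.65
position: [0.606, -0.0534, 0.0723]
ee_rot: [-0.033, 0.999, 0.0, -0.0]
ft_force: [0.4, 0.1, -0.4]
gripper_width: 0.0004
```

Emit:
{"op": "arm_command", "data": {"linear": [[0,1,0],[0,0,0],[0,0,0]], "turn": [[0,0,0],[0,0,0],[0,0,0]]}}

```text
time_s: 22.95
position: [0.606, -0.0524, 0.0723]
ee_rot: [-0.034, 0.999, -0.0, 0.0]
ft_force: [0.5, -1.5, -0.1]
gripper_width: 0.0003
```

Emit:
{"op": "arm_command", "data": {"linear": [[0,1,0],[0,0,0],[0,0,0]], "turn": [[0,0,0],[0,0,0],[0,0,0]]}}

```text
time_s: 23.25
position: [0.6059, -0.0509, 0.0723]
ee_rot: [-0.033, 0.999, 0.0, 0.0]
ft_force: [0.1, -1.0, 0.2]
gripper_width: 0.0005
```

Emit:
{"op": "arm_command", "data": {"linear": [[0,1,0],[0,0,0],[0,0,0]], "turn": [[0,0,0],[0,0,0],[0,0,0]]}}

```text
time_s: 23.55
position: [0.6058, -0.0499, 0.0724]
ee_rot: [-0.033, 0.999, 0.0, 0.0]
ft_force: [0.4, -0.8, 0.6]
gripper_width: 0.0005
```

Emit:
{"op": "arm_command", "data": {"linear": [[0,1,0],[0,0,0],[0,0,0]], "turn": [[0,0,0],[0,0,0],[0,0,0]]}}

```text
time_s: 23.85
position: [0.6058, -0.0491, 0.0724]
ee_rot: [-0.034, 0.999, 0.0, 0.0]
ft_force: [-0.6, 0.5, 0.5]
gripper_width: 0.0006
```

Emit:
{"op": "arm_command", "data": {"linear": [[0,1,0],[0,0,0],[0,0,0]], "turn": [[0,0,0],[0,0,0],[0,0,0]]}}

```text
time_s: 24.15
position: [0.6057, -0.0482, 0.0724]
ee_rot: [-0.034, 0.999, 0.0, 0.0]
ft_force: [-0.6, 0.3, 0.2]
gripper_width: 0.0003
```

The force has fallen to about zero. I'll retreat and measure.

Emit:
{"op": "arm_command", "data": {"linear": [[0,-10,0],[0,-20,0],[0,0,-40],[0,0,-40],[0,0,-40],[40,0,0],[50,0,0],[50,0,0],[50,0,0],[0,0,0]], "turn": [[0,0,0],[0,0,0],[0,0,0],[0,0,0],[0,0,0],[0,0,0],[0,0,0],[0,0,0],[0,0,0],[0,0,0]]}}

```text
time_s: 25.15
position: [0.4112, -0.0903, 0.1921]
ee_rot: [-0.033, 0.999, 0.0, -0.002]
ft_force: [0.2, 0.4, 0.5]
gripper_width: 0.0003
```

```bash
python3 - <<'E'
from h import *
c=cap('top','t11.png'); s=cap('side','s11.png'); st=robot.get_state(); print(st['position'],st['ft_force'],st['time_s'])
for f in('t10','t11'):
  im=cv2.imread(f'pics/{f}.png').mean(2)
  for r in(208,214,218): print(f,r,im[r,340:375].astype(int).tolist())
a=cv2.imread('pics/s11.png')[205:255,270:325]; b=cv2.imread('pics/t11.png')[190:265,285:435]
o=np.zeros((600,800,3),np.uint8); a=cv2.resize(a,(330,300),interpolation=cv2.INTER_CUBIC); b=cv2.resize(b,(600,300),interpolation=cv2.INTER_CUBIC); o[300:,:330]=a;o[:300,:600]=b
cv2.imwrite('pics/z11.png',o)
E
```

```text
[ 0.41799901 -0.09153222  0.19305634] [ 1.17576122 -0.44958899  0.78962116] 25.25
t10 208 [194, 193, 194, 194, 195, 175, 185, 189, 177, 162, 145, 127, 184, 109, 103, 112, 112, 113, 110, 112, 62, 70, 104, 110, 109, 109, 102, 96, 108, 111, 111, 111, 111, 183, 193]
t10 214 [193, 193, 193, 193, 193, 184, 175, 188, 184, 171, 155, 137, 149, 125, 84, 102, 111, 112, 110, 110, 106, 86, 89, 90, 93, 105, 109, 83, 107, 111, 111, 111, 113, 111, 186]
t10 218 [200, 199, 199, 199, 199, 199, 173, 187, 191, 176, 160, 144, 133, 159, 92, 103, 112, 111, 111, 110, 109, 58, 75, 101, 105, 104, 102, 85, 90, 109, 112, 112, 111, 111, 186]
t11 208 [193, 193, 193, 194, 194, 174, 185, 189, 113, 104, 112, 112, 113, 112, 111, 61, 77, 106, 110, 110, 108, 99, 95, 109, 113, 111, 112, 110, 182, 192, 192, 191, 192, 192, 191]
t11 214 [192, 193, 193, 193, 193, 185, 176, 188, 134, 88, 105, 111, 111, 110, 110, 101, 109, 95, 91, 106, 108, 108, 83, 106, 111, 111, 111, 111, 111, 185, 194, 194, 195, 194, 195]
t11 218 [199, 199, 199, 199, 198, 200, 174, 185, 162, 91, 102, 111, 109, 110, 109, 102, 55, 83, 105, 110, 108, 107, 85, 98, 110, 111, 112, 110, 112, 186, 195, 196, 195, 195, 195]
```

```bash
python3 - <<'E'
from h import *
c=cap('top')
L=onz(c,(347.9,208),.128);L0=onz(c,(352.8,208),.128);print('block left edge now/before',L.round(4),L0.round(4),'centre',(L-[0,.0152,0]).round(4))
for n,m in(('top0','t11'),('side0','s11')):
  d=cv2.absdiff(cv2.imread(f'pics/{n}.png'),cv2.imread(f'pics/{m}.png')).max(2)
  k=cv2.morphologyEx((d>45).astype(np.uint8),cv2.MORPH_OPEN,np.ones((2,2)))
  N,_,st,_=cv2.connectedComponentsWithStats(k); print(m,[r.tolist() for r in st[1:] if r[4]>8])
# lip front edge: column scan t3(before) vs now
for f in('t3','t11'): print(f,cv2.imread(f'pics/{f}.png').mean(2)[224:242,325].astype(int).tolist())
E
```

```text
block left edge now/before [0.6148 0.006  0.128 ] [ 0.6148 -0.005   0.128 ] centre [ 0.6148 -0.0092  0.128 ]
t11 [[418, 201, 20, 17, 298], [353, 207, 10, 16, 122], [349, 209, 4, 14, 30], [363, 209, 7, 14, 90], [422, 219, 8, 3, 24], [430, 223, 11, 3, 29], [354, 224, 7, 3, 14], [266, 224, 131, 34, 2513], [363, 282, 187, 118, 8334], [428, 318, 8, 7, 42], [428, 323, 13, 25, 69], [427, 326, 6, 4, 19], [472, 348, 8, 2, 16], [481, 348, 7, 2, 14], [153, 359, 184, 41, 3895], [11, 384, 59, 16, 618], [395, 386, 3, 5, 11]]
s11 [[0, 0, 35, 76, 1145], [68, 0, 75, 34, 1377], [144, 0, 12, 9, 67], [160, 4, 4, 4, 11], [108, 10, 56, 37, 603], [136, 28, 8, 6, 22], [157, 34, 3, 6, 12], [108, 41, 3, 5, 13], [150, 40, 10, 24, 101], [146, 42, 33, 30, 326], [134, 47, 18, 12, 164], [115, 51, 13, 19, 137], [0, 58, 95, 208, 8302], [52, 85, 145, 218, 8527], [255, 175, 37, 125, 2496], [286, 213, 17, 28, 445], [45, 214, 46, 31, 784], [281, 215, 4, 16, 33], [70, 223, 31, 32, 419], [64, 259, 7, 13, 34], [292, 270, 21, 33, 620], [0, 312, 47, 88, 1610], [160, 329, 49, 71, 2480], [289, 333, 6, 15, 58]]
t3 [179, 127, 102, 180, 217, 218, 218, 219, 219, 220, 208, 144, 79, 82, 133, 162, 165, 166]
t11 [179, 127, 102, 181, 219, 219, 220, 219, 219, 221, 209, 147, 80, 83, 134, 163, 166, 168]
```

```bash
python3 -c "
from station import robot
print(robot.job_done(), robot.get_state()['time_s'])"
```

```text
the job is handed in; nothing more can be done
the job is handed in; nothing more can be done
```

The drawer is shut, the latch is in the notch between the two ridges, and I handed the job in at about 25.5 s with the hand clear.

**Drawer:** I pushed it until the force rose to about 7 N with no further movement. The pull's front edge then measured about 22 mm ahead of the unit's front, as it should when shut. It looked the same after the latch was pushed.

**Latch:** I pushed it left along the rail. It first stopped on the crest of the first ridge, so I backed off, looked, and pushed about 2 mm more. The force then fell to zero and the block jumped ahead of the finger. Its centre measured y ≈ -0.009 m against -0.010 m for the notch.

**Other objects:** comparing the first and last pictures showed changes only at the latch, the drawer, the arm and its shadow, so nothing else moved.

**What disagreed:**
- **Fingertip height:** in the side view the shut fingertip sat about 25–38 mm higher than the reported position. The drawer was therefore pushed on its front panel, above the pull. I corrected for this when pushing the latch.
- **Push force on the ridge:** pushing at the top of the block reached 12.8 N without moving it, above the 6–9 N you gave. Pushing lower down, it went over at about 10 N.
- **Final picture:** I had reached the picture limit, so the last check used pixel measurements only.

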